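# Lock the bayonet lid on the brush-rinsing pot

## Task

The stone-painting class is over: close the steel brush-rinsing pot that is fixed to the table with its bayonet lid, the larger lid with the bar handle. Lower the lid so that its two lugs drop through the two slots in the pot's collar, then, with the lid all the way down, twist it clockwise (seen from above) to the stop, let go and leave it closed. Leave the small round-knobbed lid where it lies.

Things in the scene. Friction and masses are not known exactly. Their poses are not given: they have to be found in the camera images.
- lid: Bayonet lid, loose, 160 g, right way up. Steel disc 104 mm across, 5 thick, top 23 above the origin. Black bar handle on it: 70 long along lid x, 18 thick, from 23 to 57 above the origin. Below the disc a plug 60 across, 18 deep, foot bevelled to 50, with two lugs at its bottom along lid +x and -x (parallel to the bar): 14 wide, 6 thick, tips 48 from the axis. Origin: axis, plug underside; z up.
- pot: Steel rinsing pot, fixed, 122 mm across, 100 high, black foot 136 across. Origin: centre of its underside, z up. Once the lid's disc rests on the rim (lid origin 82 above the pot's) the lid turns freely clockwise seen from above, 70 degrees from the middle of the slots to a stop, where lugs and handle bar lie along the pot's x axis. A wall bars the other way. Black inside. No spring or detent.
- pot_mouth (a point): Centre of the pot's mouth, on its axis at rim height (100 mm), axes as the pot. The rim is a bright inward collar 8 mm thick, mouth 76 across, with two opposite slots 34 wide at +70 and -110 degrees (counter-clockwise from the pot's x, seen from above). Lugs have 10 mm to spare each side, the plug 8 all round. The lid fits either way round (half a turn).
- small_lid: Bystander: plain steel drop-on lid of another pot, 76 mm across, disc top 12 mm up, round black knob 26 across, 34 high in all, no lugs. Origin: centre of its underside. The two lids and a paint jar swap places from start to start. Leave it where it lies.
Mind the look-alikes: they are no part of the job. What is shaped like the lid but purple is not meant.

How it is judged (in metres and radians):
On the way:
1. the lid is down in the pot's mouth with its lugs through the slots, not yet turned (z of lid in the frame of pot between 0.074 and 0.087 m and horizontal distance between lid and pot below 0.015 m and angle between the x axis of lid and the x axis of pot, either way round above 0.7 rad), for 0.1 s.
At the end, for the whole second after the job is handed in: The lid rests on the pot's rim (its origin 74 to 87 mm above the pot's, within 15 mm of its axis, tilted less than 7 degrees), turned to within 15 degrees of the stop (handle bar along the pot's x axis), at rest and released; the small lid is within 40 mm of where it lay (z of lid in the frame of pot between 0.074 and 0.087 m and horizontal distance between lid and pot below 0.015 m and angle between the x axis of lid and the x axis of pot, either way round below 0.26 rad and angle between lid's own z axis and vertical below 0.12 rad and linear speed of lid below 0.02 m/s and distance of small_lid from where it was at the start of the episode below 0.04 m); the robot touches nothing.
It fails at once if the small lid is lifted or pushed more than 40 mm away (distance of small_lid from where it was at the start of the episode above 0.04 m).
It also fails if it takes over 40 s, if anything falls off the work surface, if the arm or the gripper's body presses on something with over 40 N, if the wrist force passes 120 N, or if a joint passes its speed limit or range.

## Robot

A 6-joint arm with a two-finger parallel gripper is mounted at the origin on the work surface. World frame = base frame: x ahead of the robot, y to its left, z up, the work surface at z = 0. Lengths are in mm, angles in degrees, forces in N, time in s.
With the tool pointing down it reaches from about 300 to 850 mm from the base axis. Payload 4.2 kg.
Tool frame: the origin (TCP) lies at the very end of the fingers, on their centre line; the grasp point (between the pads) lies 19 mm behind it; z points along the fingers, y is the line along which they close (so a half turn about z gives the same grasp; the last joint's range is limited). The gripper opens to 91 mm and grips with 3 to 60 N. Pads are 32 mm wide; open, the fingers measure 118 mm over their backs; the gripper's body (76 mm by 178 mm) begins 60 mm behind the grasp point.
Start: joints at [-69.786, 18.312, 89.639, -0, 72.044, -1.146], TCP at [209.433, -535.519, 213.976] pointing down, gripper open.
Joint ranges: [-177.97, 177.97], [-48.28, 115.42], [12.27, 149.76], [-77.06, 257.06], [2.81, 150.46], [-146.56, 146.56]. Speed limits (degrees/s): [147.25, 147.25, 180, 180, 180, 180].

## Interface

Orientations are given as [roll, pitch, yaw] about the fixed x, y, z axes, in that order (R = Rz(yaw) Ry(pitch) Rx(roll)).
In Python, from workcell import env, eyes gives the robot as it stands.
- The arm moves only by the tool send_rows, never from a script. Its argument "targets" is text: rows parted by semicolons, each of 7 numbers parted by spaces: the shift along the tool's x, y, z in m, then the turn, a rotation vector about the tool's x, y, z in degrees, then the opening in per cent of the stroke, from 0 (shut) to 100 (fully open). A call has 1 to 12 rows; each row is the pose to reach, as a shift and turn from the pose commanded when the call began, along the tool's axes at that moment; what a row does not reach only later rows make up. A row lasts 1/12 s, in which the tool goes at most 41.7 mm and 7.16 degrees, less where a joint would pass 70% of its speed; a pose out of reach is approached as far as the arm can. A call with a gripper value outside its range is refused whole. The fingers move at their own pace and stop on an object; "grip_force" is the grip in N (left out, the last holds). Time passes only in rows, so rows that repeat a pose let the fingers close. It gives the time, the measured TCP pose, the force, the opening and the grip force at its end, in the units of the state.
- env.state(): the state, without advancing time (a new reading comes with each control period).
- eyes.grab_frame(name): name is "scene" or "top"; returns a dict with "image" (420x560x3 uint8, blue, green, red), "fovy" (degrees; the focal length in pixels is half the picture's height over the tangent of half this angle, whatever the lens; pixels are square), "cx", "cy" (the principal point, pixels), "D" ([k1, k2, p1, p2, k3] as OpenCV has them; the pictures are not rectified), "eye" and "attitude" of the camera in the world. Camera axes: x right, y up, looking along -z (the intrinsics and any distortion apply to the point x, -y, -z); pixel columns grow to the right and rows downward; lengths in mm; the calibration is good to about 2 mm. A picture is of the moment at which its call begins. There is no depth.
- env.job_done(): hands the job in; it is judged then, once.
The state is a dict: "time_s": time; "qpos": joint angles; "qvel": joint speeds; "effort": joint torques, N m; "ee_pos": TCP position; "ee_rot": TCP orientation; "force": force on the tool from outside, world axes, zero at the start; "torque": the same for the moment, N m; "gripper_width": finger opening in mm; "gripper_force": force on a finger pad.
Only numpy, scipy, OpenCV 4.12 (cv2) and the standard library are available. Lean on these libraries where they do the work, as an engineer would, in place of code of your own. Each camera call takes 0.05 s, during which the arm holds its last target. There are 200 camera calls.

## Working session

There is one attempt and no reset: what is moved stays moved. The work goes in short steps, Python scripts to look and compute and a tool call to move; the robot and the scene stay as the last step left them, time stands still between calls to the robot, and variables do not carry over. Pictures are saved under pics/ and viewed, at most 10 in all, crops included, and the job is handed in when it is done.

Besides the shell and the picture viewer there is one more tool, called after "Request:" as name(argument=value, ...) on one line, values as JSON. send_rows: Moves the arm, as the interface text tells. Its arguments: {"type":"object","properties":{"targets":{"type":"string"},"grip_force":{"type":"number"}},"required":["targets"]}

```bash
mkdir -p pics && cat > h.py <<'E'
import numpy as np, cv2
from scipy.spatial.transform import Rotation as R
from workcell import env, eyes
def K(f):
    h=f["image"].shape[0]; fl=h/2/np.tan(np.radians(f["fovy"])/2)
    return np.array([[fl,0,f["cx"]],[0,fl,f["cy"]],[0,0,1.]])
def att(f):
    a=np.array(f["attitude"],float)
    return a if a.shape==(3,3) else R.from_euler("xyz",a,degrees=True).as_matrix()
def p2w(f,uv,z):
    n=cv2.undistortPoints(np.array(uv,float).reshape(-1,1,2),K(f),np.array(f["D"],float)).reshape(-1,2)
    d=np.c_[n[:,0],-n[:,1],-np.ones(len(n))]@att(f).T; e=np.array(f["eye"],float)
    return e+d*((np.asarray(z)-e[2])/d[:,2])[:,None]
def w2p(f,P):
    c=(np.array(P,float).reshape(-1,3)-np.array(f["eye"]))@att(f)
    return cv2.projectPoints(c*[1,-1,-1],np.zeros(3),np.zeros(3),K(f),np.array(f["D"],float))[0].reshape(-1,2)
E
python3 - <<'E'
from h import *
for n in("top","scene"):
    f=eyes.grab_frame(n); cv2.imwrite(f"pics/{n}0.png",cv2.resize(f["image"],(800,600),interpolation=cv2.INTER_CUBIC))
    print(n,{k:f[k] for k in f if k!="image"})
print(env.state())
E
```

```text
top {'fovy': 52.20868305963921, 'cx': 279.3318019757511, 'cy': 212.18904772260836, 'D': array([-0.02443386,  0.        ,  0.        ,  0.        ,  0.        ]), 'eye': array([ 340.0703006 ,   35.00557999, 1004.24376756]), 'attitude': array([  8.48630945,   1.11614385, -91.47580071])}
scene {'fovy': 43.52354971675706, 'cx': 282.1720160154939, 'cy': 206.84043405296217, 'D': array([-0.1834871,  0.       ,  0.       ,  0.       ,  0.       ]), 'eye': array([1188.73710102,  742.88467903,  723.13797617]), 'attitude': array([5.73266780e+01, 3.18917742e-03, 1.34960797e+02])}
{'time_s': 0.1, 'qpos': array([-6.97878618e+01,  1.83474581e+01,  8.96986472e+01,  1.09655938e-04,
        7.20448395e+01, -1.14589688e+00]), 'qvel': array([-0.05194382, -0.11788297, -0.15465664, -0.10950578,  0.00138757,
        0.00285034]), 'effort': array([ 1.64307116e-04, -4.13331771e+01, -2.32508719e+01,  7.29634124e-02,
        4.22330014e-02, -3.96762891e-05]), 'ee_pos': array([ 209.25746425, -535.08638327,  213.2147853 ]), 'ee_rot': array([-1.79909075e+02, -1.92298472e-03,  2.13579997e+01]), 'force': array([ 0.05592394,  1.08486488, -0.06220448]), 'torque': array([0.00428821, 0.03790837, 0.02511725]), 'gripper_force': 0.0, 'gripper_width': 91.03198662997531}
```

View pics/top0.png

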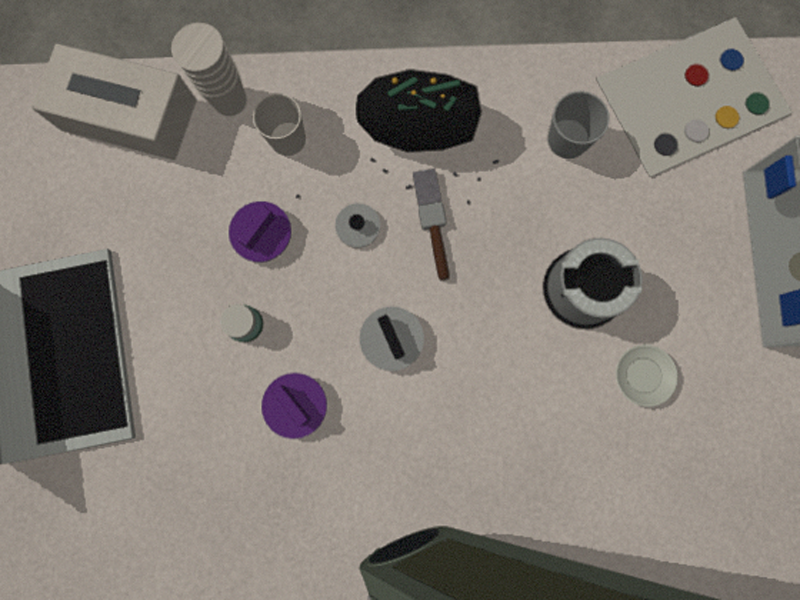

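View pics/scene0.png

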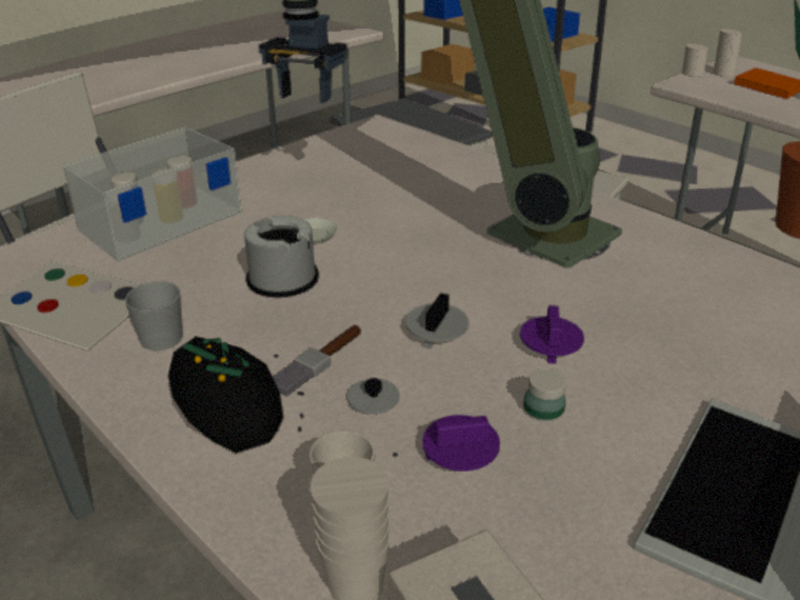

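The top view shows the lid at about (392,340) with its bar from (382,318) to (398,358). The pot mouth is at (602,278) with slots left and right, and the small lid is at (360,225). I'll enlarge the lid and the pot.

```bash
python3 - <<'E'
from h import *
f=eyes.grab_frame("top"); im=f["image"]
a=im[200:275,240:315]; b=im[158:233,378:453]
c=[cv2.resize(x,(400,400),interpolation=cv2.INTER_CUBIC) for x in(a,b)]
o=np.hstack(c); o=np.clip(o.astype(float)*1.5,0,255).astype(np.uint8)
cv2.imwrite("pics/crop1.png",o)
E
```

```text
(no output)
```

View pics/crop1.png

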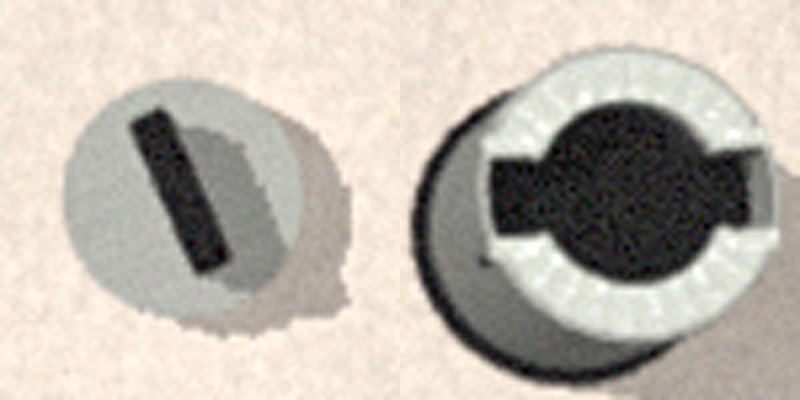

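The left crop shows the lid disc centred at (182,197), with bar-top ends at (147,115) and (213,267). The right crop shows the rim centred at (628,192), with slot mouths at (495,197) and (760,190).

```bash
python3 - <<'E'
from h import *
f=eyes.grab_frame("top"); s=400/75
def g(pts,o,z):
    uv=(np.array(pts,float)+.5)/s-.5+o
    return p2w(f,uv,np.full(len(uv),float(z)))
L=(240,200); P=(378-75,158)
d=g([(182,197),(62,197),(302,197),(182,77),(182,318)],L,23); b=g([(147,115),(213,267)],L,57)
m=g([(628,192),(478,192),(778,192),(628,45),(628,340),(631,192),(540,192),(720,192),(495,197),(760,190)],P,100)
n=np.linalg.norm
an=lambda v:np.degrees(np.arctan2(v[1],v[0]))
print("lid",d[0],n(d[1]-d[2]),n(d[3]-d[4]));print("bar",b.mean(0),n(b[0]-b[1]),an(b[0]-b[1]))
print("pot",m[0],n(m[1]-m[2]),n(m[3]-m[4]),"mouth",m[5],n(m[6]-m[7]),"slot",m[8:10].mean(0),n(m[8]-m[9]),an(m[8]-m[9]))
f2=eyes.grab_frame("scene"); print("scene px(800)", w2p(f2,[[*d[0][:2],57],[*m[0][:2],100]])*800/560)
E
```

```text
lid [430.81462625  64.68925876  23.        ] 103.40208982027063 104.0690830780789
bar [430.35732999  64.49980913  57.        ] 69.19869589602021 22.02149205315743
pot [ 506.98590719 -253.50826617  100.        ] 120.24057462913196 120.5764810336381 mouth [ 506.95126927 -254.71004683  100.        ] 72.13982804424354 slot [ 506.38306645 -253.28961415  100.        ] 106.3688804199785 89.88843446206045
scene px(800) [[437.56747682 303.2161237 ]
 [278.25403314 230.63456587]]
```

Request:
send_rows(targets="0.425 -0.478 0.08 0 0 -0.7 100;0.425 -0.478 0.08 0 0 -0.7 100;0.425 -0.478 0.08 0 0 -0.7 100;0.425 -0.478 0.08 0 0 -0.7 100;0.425 -0.478 0.08 0 0 -0.7 100;0.425 -0.478 0.08 0 0 -0.7 100;0.425 -0.478 0.08 0 0 -0.7 100;0.425 -0.478 0.08 0 0 -0.7 100;0.425 -0.478 0.08 0 0 -0.7 100;0.425 -0.478 0.08 0 0 -0.7 100;0.425 -0.478 0.08 0 0 -0.7 100;0.425 -0.478 0.08 0 0 -0.7 100", grip_force=40)

```text
time_s: 1.25
ee_pos: [381.6, -68.2, 152.0]
ee_rot: [180.0, -0.0, 22.0]
force: [-0.4, -0.8, 0.3]
gripper_width: 91.2
gripper_force: 0.0
```

Request:
send_rows(targets="0 0 0 0 0 0 100;0 0 0 0 0 0 100;0 0 0 0 0 0 100")

```text
time_s: 1.5
ee_pos: [381.3, -70.3, 151.9]
ee_rot: [180.0, 0.0, 22.1]
force: [-0.1, -0.1, -0.8]
gripper_width: 91.1
gripper_force: 0.0
```

Request:
send_rows(targets="0.096 -0.107 0.062 0 0 0 100;0.096 -0.107 0.062 0 0 0 100;0.096 -0.107 0.062 0 0 0 100;0.096 -0.107 0.062 0 0 0 100;0.096 -0.107 0.062 0 0 0 100;0.096 -0.107 0.062 0 0 0 100;0.096 -0.107 0.062 0 0 0 100")

```text
time_s: 2.08
ee_pos: [430.2, 63.3, 90.0]
ee_rot: [180.0, 0.0, 21.9]
force: [1.0, -1.0, -0.0]
gripper_width: 91.1
gripper_force: 0.0
```

```bash
python3 - <<'E'
from h import *
f=eyes.grab_frame("scene"); im=f["image"][130:280,230:430]
cv2.imwrite("pics/s1.png",np.clip(cv2.resize(im,(800,600),interpolation=cv2.INTER_CUBIC).astype(float)*1.5,0,255).astype(np.uint8))
print(env.state()["ee_pos"])
E
```

```text
[430.21465657  63.26898782  90.30584313]
```

View pics/s1.png

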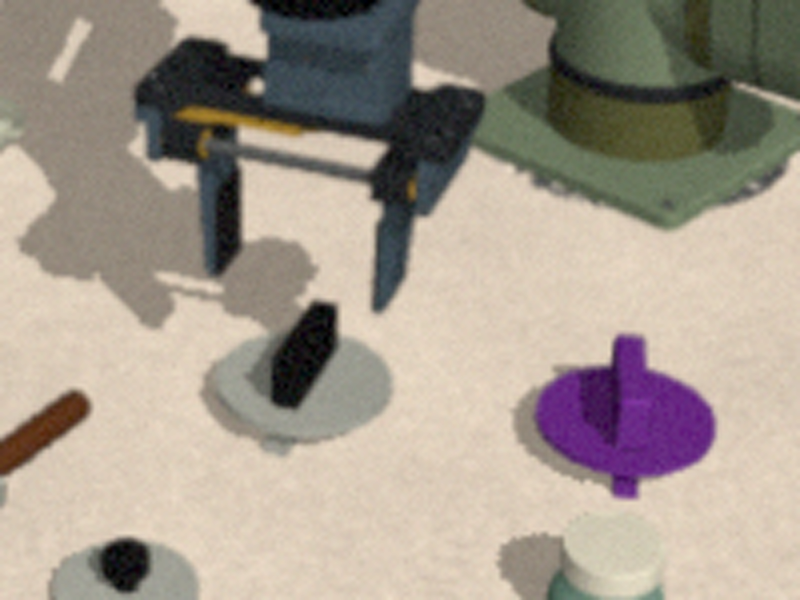

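The close view shows the fingertips at (215,270) and (385,305), straddling the bar at (305,355) and square to it. I'll go down and grip.

Request:
send_rows(targets="0 -0.001 0.03 0 0 0 100;0 -0.001 0.061 0 0 0 100;0 -0.001 0.061 0 0 0 100;0 -0.001 0.061 0 0 0 100;0 -0.001 0.061 0 0 0 0;0 -0.001 0.061 0 0 0 0;0 -0.001 0.061 0 0 0 0;0 -0.001 0.061 0 0 0 0;0 -0.001 0.061 0 0 0 0;0 -0.001 0.061 0 0 0 0;0 -0.001 0.061 0 0 0 0;0 -0.001 0.061 0 0 0 0", grip_force=45)

```text
time_s: 3.13
ee_pos: [429.8, 66.1, 28.9]
ee_rot: [180.0, -0.0, 22.1]
force: [0.6, 0.1, -0.2]
gripper_width: 40.9
gripper_force: 0.0
```

Request:
send_rows(targets="0 0 0 0 0 0 0;0 0 0 0 0 0 0;0 0 0 0 0 0 0;0 0 0 0 0 0 0;0 0 0 0 0 0 0;0 0 0 0 0 0 0;0 0 0 0 0 0 0;0 0 0 0 0 0 0")

```text
time_s: 3.8
ee_pos: [429.8, 66.0, 28.8]
ee_rot: [180.0, 0.0, 22.1]
force: [0.0, 1.1, 0.0]
gripper_width: 17.8
gripper_force: 45.0
```

Request:
send_rows(targets="0 0 -0.04 0 0 0 0;0 0 -0.08 0 0 0 0;0 0 -0.12 0 0 0 0;0 0 -0.145 0 0 0 0;0 0 -0.145 0 0 0 0;0 0 -0.145 0 0 0 0")

```text
time_s: 4.3
ee_pos: [430.2, 66.1, 174.8]
ee_rot: [180.0, -0.2, 22.1]
force: [-0.6, -0.7, -1.8]
gripper_width: 17.5
gripper_force: 45.0
```

Request:
send_rows(targets="-0.005 0.0325 0 0 0 -6.8 0;-0.010 0.065 0 0 0 -13.6 0;-0.015 0.0975 0 0 0 -20.4 0;-0.020 0.130 0 0 0 -27.2 0;-0.025 0.1625 0 0 0 -34 0;-0.030 0.195 0 0 0 -40.8 0;-0.034 0.2275 0 0 0 -47.6 0;-0.039 0.260 0 0 0 -54.4 0;-0.044 0.2925 0 0 0 -61.2 0;-0.049 0.325 0 0 0 -67.9 0;-0.049 0.325 0 0 0 -67.9 0;-0.049 0.325 0 0 0 -67.9 0")

```text
time_s: 5.3
ee_pos: [505.2, -254.3, 170.8]
ee_rot: [-179.7, -0.2, 89.8]
force: [0.2, 0.4, -1.4]
gripper_width: 18.4
gripper_force: 45.0
```

Request:
send_rows(targets="0 0 0 0 0 0 0;0 0 0 0 0 0 0")

```text
time_s: 5.47
ee_pos: [505.5, -252.2, 172.6]
ee_rot: [-179.8, -0.1, 90.0]
force: [0.1, 0.3, -1.8]
gripper_width: 17.5
gripper_force: 45.0
```

```bash
python3 - <<'E'
from h import *
o=[]
for n,(r,c) in(("scene",(100,130)),("top",(130,350))):
    im=eyes.grab_frame(n)["image"][r:r+130,c:c+130]
    o.append(cv2.resize(im,(400,400),interpolation=cv2.INTER_CUBIC))
cv2.imwrite("pics/s2.png",np.clip(np.hstack(o).astype(float)*1.5,0,255).astype(np.uint8))
s=env.state();print(s["ee_pos"],s["ee_rot"],s["gripper_width"])
E
```

```text
[ 506.03848773 -252.30852064  173.48041738] [-1.79939735e+02 -3.77998397e-02  9.00155664e+01] 17.701761436741883
```

View pics/s2.png

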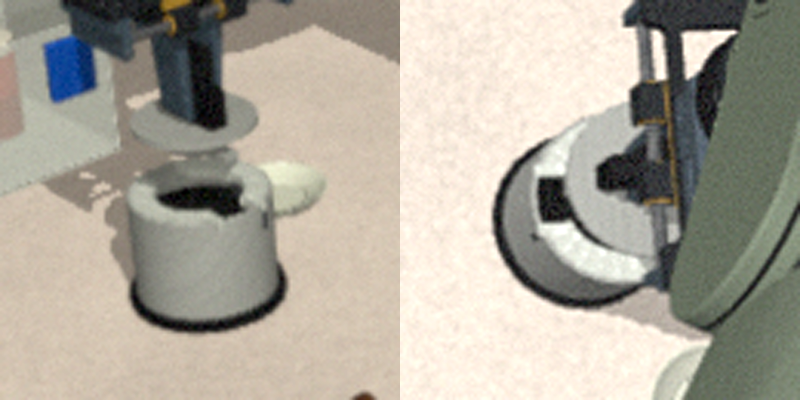

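The pictures show the lid level over the pot, with the bar pointing at the visible slot at (553,198). I'll lower it through the collar.

Request:
send_rows(targets="-0.001 0.001 0.015 0 0 0 0;-0.001 0.001 0.03 0 0 0 0;-0.001 0.001 0.038 0 0 0 0;-0.001 0.001 0.042 0 0 0 0;-0.001 0.001 0.046 0 0 0 0;-0.001 0.001 0.050 0 0 0 0;-0.001 0.001 0.054 0 0 0 0;-0.001 0.001 0.054 0 0 0 0")

```text
time_s: 6.23
ee_pos: [507.3, -254.5, 119.5]
ee_rot: [-180.0, -0.0, 90.0]
force: [0.1, 0.2, -1.3]
gripper_width: 18.0
gripper_force: 45.0
```

Free so far, and the lugs are through. Down to the rim.

Request:
send_rows(targets="0 0 0.003 0 0 0 0;0 0 0.006 0 0 0 0;0 0 0.008 0 0 0 0;0 0 0.009 0 0 0 0;0 0 0.0095 0 0 0 0;0 0 0.0095 0 0 0 0")

```text
time_s: 6.73
ee_pos: [507.4, -254.6, 110.8]
ee_rot: [180.0, 0.0, 90.0]
force: [-2.1, 0.2, 2.9]
gripper_width: 17.7
gripper_force: 45.0
```

Rim contact shows at TCP z 110.8 against the expected 111. Now twist.

Request:
send_rows(targets="0 0 0 0 0 5 0;0 0 0 0 0 10 0;0 0 0 0 0 15 0;0 0 0 0 0 20 0;0 0 0 0 0 25 0;0 0 0 0 0 30 0;0 0 0 0 0 35 0;0 0 0 0 0 40 0;0 0 0 0 0 45 0;0 0 0 0 0 50 0;0 0 0 0 0 55 0;0 0 0 0 0 60 0")

```text
time_s: 7.73
ee_pos: [507.4, -255.0, 110.8]
ee_rot: [180.0, 0.0, 29.7]
force: [-1.1, -1.2, 2.3]
gripper_width: 17.6
gripper_force: 45.0
```

Request:
send_rows(targets="0 0 0 0 0 2 0;0 0 0 0 0 4 0;0 0 0 0 0 6 0;0 0 0 0 0 8 0;0 0 0 0 0 9 0;0 0 0 0 0 10 0;0 0 0 0 0 11 0;0 0 0 0 0 11 0")

```text
time_s: 8.4
ee_pos: [507.2, -253.8, 110.8]
ee_rot: [-180.0, 0.0, 19.1]
force: [-2.7, 3.4, 5.3]
gripper_width: 17.9
gripper_force: 45.1
```

```bash
python3 -c "
from h import *
s=env.state();print(s['ee_rot'],s['torque'],s['force'],s['ee_pos'])"
```

```text
[-1.79951244e+02  2.89915843e-02  1.91015103e+01] [0.63021618 0.39151686 1.04987595] [-2.72491836  3.38571374  5.30048283] [ 507.15545696 -253.82417304  110.82662922]
```

There is 1 N m about z at yaw 19.1, so the lid is at the stop. Release, then retreat.

Request:
send_rows(targets="0 0 0 0 0 -1 0;0 0 -0.001 0 0 -1 70;0 0 -0.001 0 0 -1 70;0 0 -0.001 0 0 -1 70;0 0 -0.001 0 0 -1 70;0 0 -0.001 0 0 -1 70;0 0 -0.001 0 0 -1 70;0 0 -0.001 0 0 -1 70")

```text
time_s: 9.07
ee_pos: [507.5, -254.7, 111.3]
ee_rot: [180.0, -0.0, 19.9]
force: [-0.7, -0.0, 1.4]
gripper_width: 61.5
gripper_force: 0.0
```

Request:
send_rows(targets="0 0 -0.02 0 0 0 70;0 0 -0.04 0 0 0 70;0 0 -0.07 0 0 0 70;0 0 -0.1 0 0 0 70;-0.06 0 -0.12 0 0 0 70;-0.1 0 -0.12 0 0 0 70;-0.14 0 -0.12 0 0 0 70;-0.18 0 -0.12 0 0 0 70;-0.18 0 -0.12 0 0 0 70;-0.18 0 -0.12 0 0 0 70")

```text
time_s: 9.9
ee_pos: [335.2, -316.7, 231.8]
ee_rot: [180.0, 0.1, 19.7]
force: [0.6, -0.2, -1.1]
gripper_width: 63.8
gripper_force: 0.0
```

```bash
python3 - <<'E'
from h import *
o=[]
for n,(r,c) in(("scene",(100,130)),("top",(130,350))):
    im=eyes.grab_frame(n)["image"][r:r+130,c:c+130]
    o.append(cv2.resize(im,(400,400),interpolation=cv2.INTER_CUBIC))
cv2.imwrite("pics/s3.png",np.clip(np.hstack(o).astype(float)*1.5,0,255).astype(np.uint8))
s=env.state();print(s["ee_pos"],s["force"],s["gripper_width"])
E
```

```text
[ 338.39698333 -316.28761491  231.72518608] [0.52624219 0.088967   0.21305481] 63.392708603754066
```

View pics/s3.png

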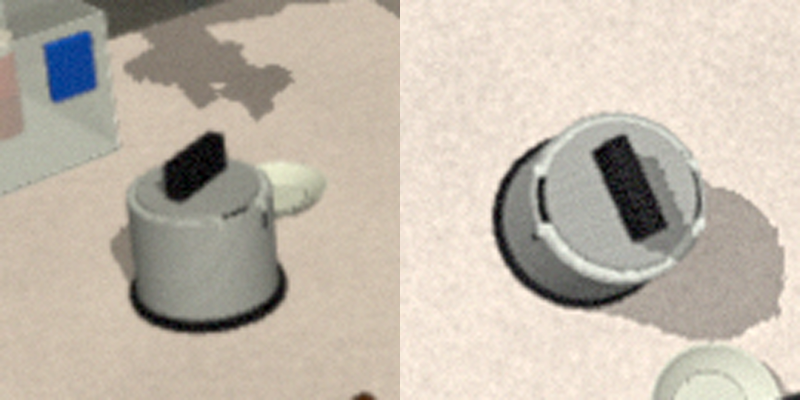

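The lid sits flat and centred on the rim at (622,195), its bar turned about 70° from the slots, and the gripper is clear. I'll hand it in.

```bash
python3 -c "
from workcell import env
print(env.job_done())"
```

```text
the job is handed in; nothing more can be done
None
```

The bayonet lid is seated on the pot's rim, twisted clockwise to the stop and released. I never touched the small lid, and I handed the job in at about 10 s; no verdict was returned.

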